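# Slide the jig cover onto its locating pin and hold it pressed home

## Task

Pick up the loose aluminium cover plate by its black grip bar and lay it flat on the wide, flared end of the jig's raised dark slideway, with the bar across the slideway. Slide it along the slideway, without lifting it, until its hidden bore drops over the locating pin, then press it down against the spring collar until it sits fully home on the seat and finish while still holding it pressed down there. Leave the pointed cone, the teach pendant and the pocketed plate alone.

Things in the scene. Friction and masses are not known exactly. Their poses are not given: they have to be found in the camera images.
- jig: fixed jig: aluminium base 220 x 140 x 16 mm. Origin at table level directly below the locating pin's axis; its x axis is the sliding direction (slideway towards pin, within 0.5 rad of pointing straight away from the robot), z up. It spans x -170 to +50 mm, y -70 to +70. Dark raised slideway at x -170 to -42; beyond it the sunk seat, floor at z = 16 mm. No end stop beyond the pin.
- slideway (a point): point on the slideway's flat top, on the jig's centre line, 118 mm before the pin, where the cover can be laid: at z = 27 mm of the jig, i.e. 11 mm above the seat floor. The slideway ends square, 42 mm before the pin's axis.
- channel (a point): centre of the channel's mouth, at the height of the fence tops (jig x = -60, z = 35 mm, 8 mm above the slideway). Two guide fences leave a straight channel 73 mm wide from here to jig x = +45 mm; back towards the slideway's start (x = -165) they flare, the gap widening evenly to about 117 mm.
- pin_top (a point): centre of the flat top of the stout steel locating pin: 30 mm diameter with a 3 mm chamfer at the tip (24 mm flat top), standing 10 mm above the seat floor (top at z = 26 mm, 1 mm below the slideway). A brass spring collar of 51 mm outer diameter surrounds it.
- collar (a joint): how far the brass spring collar round the pin is pressed down, m: 0 = up, its top at z = 20 mm; 0.004 = flush with the seat floor (cover fully home). It pushes up with about 5 N at 0 and 11 N at 0.004; the cover's weight alone does not press it down, and it springs back when let go.
- cover: loose cover: aluminium plate 80 mm (its x) x 70 mm (its y) x 16 mm with a grip bar on top, 0.22 to 0.37 kg. Origin at the centre of the underside, z up; a half turn about z makes no difference. Starts flat on the table, its x within 0.6 rad of pointing away from the robot. Underside z: 27 mm on the slideway, 20 mm once dropped on the pin (resting on the collar), 16 mm fully home.
- cover_bore (a point): mouth of the blind bore in the middle of the cover's underside (same point as the cover's origin): 31.5 mm wide, 13 mm deep, not visible from above. When it is on the pin, there are 2 mm between the cover and the end of the slideway.
- cover_grip (a point): centre of the top face of the cover's black plastic grip bar, 52 mm above the underside. The bar stands on the middle of the plate: 18 mm thick (along the cover's x), 46 mm long (along y), 36 mm tall above the plate's top.
- cone: bystander: pointed steel calibration cone, 44 mm wide, 85 mm tall, upright on the table; origin at the centre of its foot
- pendant: bystander: grey teach pendant lying on the table, 150 x 240 x 28 mm with a red knob; origin at the centre of its underside
- pocket_plate: bystander: aluminium plate with dark pockets, 110 x 150 x 20 mm, flat on the table; origin at the centre of its underside

How it is judged (in metres and radians):
On the way, in this order (a step that is already met when the one before it is completed fails the run):
1. the cover lies flat on the slideway, its centre at least 75 mm short of the pin (x of cover in the frame of jig between -0.165 and -0.075 m and y of cover in the frame of jig between -0.02 and 0.02 m and z of cover in the frame of jig between 0.0245 and 0.0295 m and angle between cover's own z axis and vertical below 0.08 rad and contact force between cover and jig above 0.3 N), for 0.1 s.
2. the cover, still down on the slideway, slides the last stretch (40 to 5 mm short of the pin) (x of cover in the frame of jig between -0.04 and -0.005 m and y of cover in the frame of jig between -0.006 and 0.006 m and z of cover in the frame of jig between 0.0235 and 0.029 m and angle between cover's own z axis and vertical below 0.08 rad and contact force between cover and jig above 0.3 N), for 0.05 s.
3. the cover has dropped over the pin (horizontal distance between cover and pin_top below 0.003 m and angle between the x axis of cover and the x axis of jig, either way round below 0.1 rad and z of cover in the frame of jig below 0.0225 m and angle between cover's own z axis and vertical below 0.08 rad), for 0.1 s.
At the end, for the whole second after the job is handed in: The cover sits on the pin (centre within 3 mm of the pin's axis, within 0.1 rad of the jig's direction, level within 0.05 rad), pressed down to within 1.5 mm of the seat floor with the collar at least 2.5 mm down, still, and the gripper's fingers are still pressing on it with at least 1 N (horizontal distance between cover and pin_top below 0.003 m and angle between the x axis of cover and the x axis of jig, either way round below 0.1 rad and z of cover in the frame of jig below 0.0175 m and value of joint collar above 0.0025 m and angle between cover's own z axis and vertical below 0.05 rad and linear speed of cover below 0.02 m/s and contact force between the fingers and cover above 1 N); the arm keeps its last pose, push and grip.
It fails at once if the cover is lifted off the slideway in the channel or over the pin (6 to 28 mm above sliding height) (x of cover in the frame of jig between -0.07 and 0.05 m and y of cover in the frame of jig between -0.03 and 0.03 m and z of cover in the frame of jig between 0.033 and 0.055 m).
It fails at once if the cone is shifted by more than 20 mm (distance of cone from where it was at the start of the episode above 0.02 m).
It fails at once if the teach pendant is shifted by more than 20 mm (distance of pendant from where it was at the start of the episode above 0.02 m).
It fails at once if the pocketed plate is shifted by more than 20 mm (distance of pocket_plate from where it was at the start of the episode above 0.02 m).
It also fails if it takes over 50 s, if anything falls off the work surface, if the arm or the gripper's body presses on something with over 40 N, if the wrist force passes 120 N, or if a joint passes its speed limit or range.

## Robot

A 6-joint arm with a two-finger parallel gripper is mounted at the origin on the work surface. World frame = base frame: x ahead of the robot, y to its left, z up, the work surface at z = 0. Lengths are in mm, angles in rad, forces in N, time in s.
With the tool pointing down it reaches from about 350 to 775 mm from the base axis. Payload 7.3 kg.
Tool frame: the origin (TCP) lies at the centre of the arm's flange, where the gripper is bolted on; the fingertips stand 178 mm ahead of it and the grasp point (between the pads) lies 159 mm ahead of it; z points along the fingers, y is the direction in which the jaws open and shut (so a half turn about z gives the same grasp; the last joint's range is limited). The gripper opens to 92 mm and grips with 3 to 60 N. Pads are 19 mm wide; open, the fingers measure 130 mm over their backs; the gripper's body (75 mm by 190 mm) begins 47 mm behind the grasp point.
Start: joints at [0.972, 0.342, 1.524, -0, 1.275, -0.146], TCP at [229.659, 472.106, 404.741] pointing down, gripper open.
Joint ranges: [-2.53, 2.53], [-0.77, 2.02], [0.04, 2.7], [-1, 4.14], [0.28, 2.66], [-3.11, 3.11]. Speed limits (rad/s): [2.57, 2.57, 3.14, 3.14, 3.14, 3.14].

## Interface

Orientations are given as [roll, pitch, yaw] about the fixed x, y, z axes, in that order (R = Rz(yaw) Ry(pitch) Rx(roll)).
In Python, from plant import get_obs, capture, close_job gives the robot as it stands. The module is installed in compiled form; this text tells all that it offers.
- The arm moves only by the shell command python3 -m pendant 'ROWS'. ROWS is JSON, a list of rows, each a list of 3 entries, a list of its own where there are three numbers: the shift along the tool's x, y, z in m, then the turn, a rotation vector about the tool's x, y, z in rad, then the finger opening in m, from 0 to 0.0918. In form: [[[tx, ty, tz], [wx, wy, wz], fingers], ...]. A call has 1 to 10 rows; each row is the pose to reach, as a shift and turn from the pose commanded when the call began, along the tool's axes at that moment; what a row does not reach only later rows make up. A row lasts 1/12 s, in which the tool goes at most 41.7 mm and 7.16 degrees, less where a joint would pass 70% of its speed; a pose out of reach is approached as far as the arm can. A call with a gripper value outside its range is refused whole. The fingers move at their own pace and stop on an object; the grip force is fixed at half the most. Time passes only in rows, so rows that repeat a pose let the fingers close. It gives the time, the measured TCP pose, the force and the opening at its end, in the units of the state.
- get_obs(): the state, without advancing time (a new reading comes with each control period).
- capture(name): name is "side" or "top"; returns a dict with "color" (480x640x3 uint8, red, green, blue), "mtx" (3x3 intrinsics, pixels), "dist" ([k1, k2, p1, p2, k3] as OpenCV has them; the pictures are not rectified), "rvec" (rotation vector, rad) and "tvec" (3), from world to camera coordinates, as OpenCV has them. Camera axes: x right, y down, z forward; pixel columns grow to the right and rows downward; lengths in mm; the calibration is good to about 2 mm. A picture is of the moment at which its call begins. There is no depth.
- close_job(): hands the job in, once; it reports no verdict.
The state is a dict: "time": time; "joint_positions": joint angles; "dq": joint speeds; "tau": joint torques, N m; "tool_pos": TCP position; "tcp_rot": TCP orientation; "contact_force": force on the tool from outside, world axes, zero at the start; "moment": the same for the moment, N m; "grip_width": finger opening in mm.
Only numpy, scipy, OpenCV 4.12 (cv2) and the standard library are available. Lean on these libraries where they do the work, as an engineer would, in place of code of your own. Each camera call takes 0.05 s, during which the arm holds its last target. There are 200 camera calls.

## Working session

There is one attempt and no reset: what is moved stays moved. The work goes in short steps, Python scripts to look and compute and a shell command to move; the robot and the scene stay as the last step left them, time stands still between calls to the robot, and variables do not carry over. Pictures are saved under pics/ and viewed, about 8 in all and at most 12, crops included, and the job is handed in when it is done.

```bash
mkdir -p pics
cat > h.py <<'E'
import numpy as np,cv2
from plant import get_obs,capture
def ray(c,uv,z):
    "world xy of pixel at height z"
    R=cv2.Rodrigues(np.array(c["rvec"],float))[0];t=np.array(c["tvec"],float).ravel()
    p=cv2.undistortPoints(np.array(uv,float).reshape(-1,1,2),np.array(c["mtx"],float),np.array(c["dist"],float)).reshape(-1,2)
    d=np.c_[p,np.ones(len(p))]@R; o=-R.T@t
    return o+d*((z-o[2])/d[:,2])[:,None]
def proj(c,P):
    return cv2.projectPoints(np.array(P,float).reshape(-1,1,3),np.array(c["rvec"],float),np.array(c["tvec"],float),np.array(c["mtx"],float),np.array(c["dist"],float))[0].reshape(-1,2)
E
python3 - <<'E'
from h import *
import pickle
for n in("top","side"):
    c=capture(n);pickle.dump(c,open(n+"0.pkl","wb"));cv2.imwrite(f"pics/{n}0.png",c["color"][:,:,::-1])
    R=cv2.Rodrigues(np.array(c["rvec"],float))[0];print(n,-R.T@np.array(c["tvec"]).ravel(),R[2])
print(get_obs())
E
```

```text
top [ 376.5300836     8.1273508  1253.07663985] [ 0.17743012  0.01060528 -0.98407626]
side [  27.76624996 -934.96934163 1005.04739451] [ 0.39216202  0.65815079 -0.64268693]
{'time': 0.1, 'joint_positions': array([ 9.71969476e-01,  3.42670912e-01,  1.52491454e+00,  3.01248354e-06,
        1.27538412e+00, -1.45991732e-01]), 'dq': array([-5.79605573e-05, -1.76733906e-03, -2.49457534e-03, -1.27001483e-03,
        1.58784786e-04, -4.70961460e-04]), 'tau': array([ 1.78096474e-03, -4.32000124e+01, -2.44693816e+01,  7.18659908e-02,
        5.24919725e-02, -2.35393895e-05]), 'tool_pos': array([229.6078075 , 472.00321937, 404.10743744]), 'tcp_rot': array([-3.14023080e+00, -2.03156274e-04,  2.68875652e+00]), 'contact_force': array([ 0.20052086, -0.62445833,  0.28948833]), 'moment': array([0.00709359, 0.01930692, 0.01750482]), 'grip_width': 91.61874031508596}
```

View pics/top0.png

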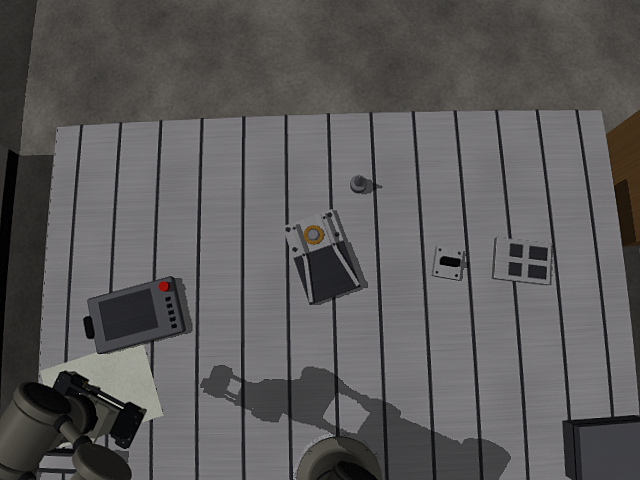

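View pics/side0.png

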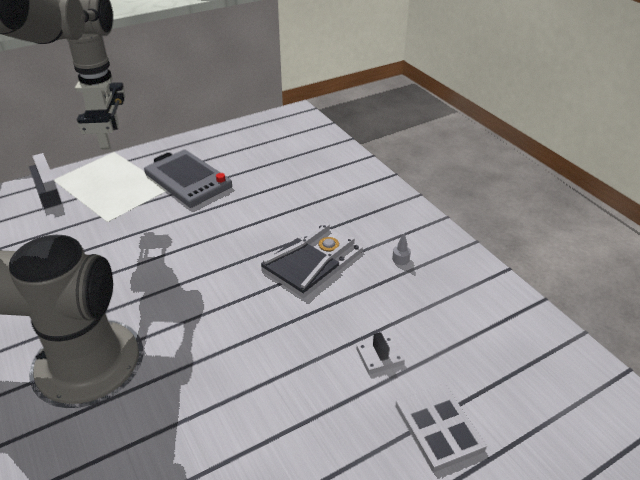

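The top view shows the pin at about (314,234), the cover at (449,262), the pocket plate at (523,261) and the cone at (360,184). In the side view the cover bar is at about (381,346) and the pin at (328,243). Next I'll enlarge the jig and cover.

Run:
```python
from h import *
import pickle
c=pickle.load(open("top0.pkl","rb"))["color"][:,:,::-1]
z=lambda a,s:cv2.resize(a,None,fx=s,fy=s,interpolation=cv2.INTER_CUBIC)
o=np.zeros((600,800,3),np.uint8)
a=z(c[205:311,280:372],5);o[:530,:460]=a       # u=280+X/5, v=205+Y/5
b=z(c[235:290,428:470],8);o[:440,460:796]=b    # u=428+(X-460)/8, v=235+Y/8
cv2.imwrite("pics/c1.png",o)
```

```text
(no output)
```

View pics/c1.png

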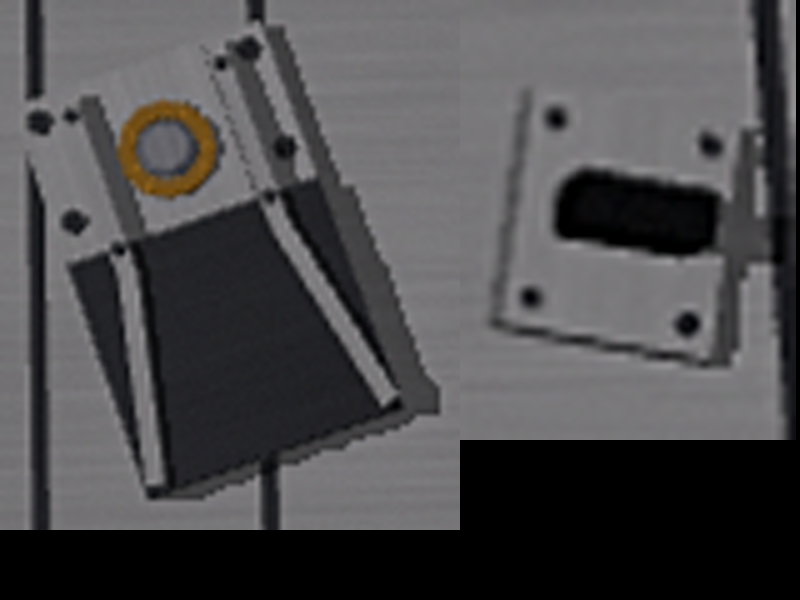

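Run:
```python
from h import *
import pickle
c=pickle.load(open("top0.pkl","rb"));s=pickle.load(open("side0.pkl","rb"))
A=lambda L:[(280+(x+.5)/5-.5,205+(y+.5)/5-.5) for x,y in L]
B=lambda L:[(428+(x-460+.5)/8-.5,235+(y+.5)/8-.5) for x,y in L]
w=ray(c,A([(70,263),(320,180),(155,493),(405,408)]),27)
print(w.round(1)); fm=(w[0]+w[1])/2;nm=(w[2]+w[3])/2;d=fm-nm;a=np.arctan2(d[1],d[0])
e=w[1]-w[0];print("len",np.linalg.norm(d),"yaw",a,np.arctan2(e[0],-e[1]))
print("pin",ray(c,A([(167,146)]),26),ray(c,A([(168,149)]),20),fm+42*d/np.linalg.norm(d))
h=ray(c,B([(556,118),(711,145),(531,297),(687,324)]),16);print("cover",h.mean(0),
 np.arctan2(*(h[0]+h[1]-h[2]-h[3])[[1,0]]),np.arctan2(*((h[1]+h[3]-h[0]-h[2])*[1,-1,1])[[0,1]]))
print("bar",ray(c,B([(637,210)]),52))
print("side bar",ray(s,[(380,337)],52),"pin side",ray(s,[(328,242.5)],26))
print("cone",ray(c,[(359,185)],20))
R=proj  # verification
print(proj(s,[[*h.mean(0)[:2],52]]))
```

```text
[[561.8 100.5  27. ]
 [601.8 -30.8  27. ]
 [441.7  59.   27. ]
 [481.5 -70.3  27. ]]
len 126.8344163669649 yaw 0.3253786465026399 0.29551820340991225
pin [[622.46999478  48.70181004  26.        ]] [[622.04652962  48.41042726  20.        ]] [621.60366439  48.29978817  27.        ]
cover [ 538.34979845 -302.06478288   16.        ] -0.20604672378023192 -0.2042222708932082
bar [[ 536.8971621  -298.28588072   52.        ]]
side bar [[ 543.66705778 -291.85181376   52.        ]] pin side [[620.90834204  47.69684184  26.        ]]
cone [[753.50773454 -77.57400616  20.        ]]
[[380.68809094 341.29477922]]
```

```bash
cat >> h.py <<'E'
from scipy.spatial.transform import Rotation as Ro
def go(x,y,gz,psi):
    "grasp point target (mm), tool yaw -> shift (m) and turn in tool axes"
    o=get_obs();R=Ro.from_euler("xyz",o["tcp_rot"])
    T=Ro.from_euler("xyz",[np.pi,0,psi])
    s=R.inv().apply(np.array([x,y,gz+159])-o["tool_pos"])/1000
    print("now",o["time"],o["tool_pos"].round(1),o["tcp_rot"].round(4),"w",round(o["grip_width"],1),"F",o["contact_force"].round(1))
    print("shift",s.round(4),"turn",(R.inv()*T).as_rotvec().round(4))
E
python3 -c "
from h import *
go(538.3,-302,120,1.366)"
```

```text
now 0.1 [229.6 472.  404.1] [-3.1402e+00 -2.0000e-04  2.6888e+00] w 91.6 F [ 0.2 -0.6  0.3]
shift [-0.6162 -0.5608  0.1257] turn [-1.3000e-03  7.0000e-04  1.3228e+00]
```

```bash
python3 -m pendant '[[[-0.03,-0.027,0],[0,0,0.06],0.0918],[[-0.06,-0.054,0],[0,0,0.13],0.0918],[[-0.09,-0.082,0],[0,0,0.2],0.0918],[[-0.12,-0.109,0],[0,0,0.27],0.0918],[[-0.15,-0.136,0],[0,0,0.34],0.0918],[[-0.18,-0.164,0],[0,0,0.41],0.0918],[[-0.21,-0.191,0],[0,0,0.48],0.0918],[[-0.24,-0.218,0],[0,0,0.55],0.0918],[[-0.27,-0.246,0],[0,0,0.62],0.0918],[[-0.3,-0.273,0],[0,0,0.69],0.0918]]'; python3 -c "
from h import *
go(538.3,-302,120,1.366)"
```

```text
time: 0.93
tool_pos: [380.0, 93.4, 404.7]
tcp_rot: [3.142, -0.0, 1.995]
contact_force: [1.0, 1.0, -0.4]
grip_width: 92.1
now 0.9333 [380.   93.4 404.7] [ 3.1416e+00 -1.0000e-04  1.9954e+00] w 92.1 F [ 1.   1.  -0.4]
shift [-0.4255 -0.0187  0.1257] turn [-0.000e+00 -1.000e-04  6.294e-01]
```

```bash
python3 -m pendant '[[[-0.04,-0.002,0],[0,0,0.07],0.0918],[[-0.08,-0.004,0],[0,0,0.14],0.0918],[[-0.12,-0.006,0],[0,0,0.21],0.0918],[[-0.16,-0.008,0],[0,0,0.28],0.0918],[[-0.2,-0.01,0.02],[0,0,0.35],0.0918],[[-0.24,-0.011,0.04],[0,0,0.42],0.0918],[[-0.28,-0.013,0.06],[0,0,0.49],0.0918],[[-0.32,-0.014,0.08],[0,0,0.56],0.0918],[[-0.355,-0.016,0.1],[0,0,0.629],0.0918],[[-0.39,-0.017,0.11],[0,0,0.629],0.0918]]'; python3 -m pendant '[[[-0.02,0,0.008],[0,0,0],0.0918],[[-0.02,0,0.008],[0,0,0],0.0918],[[-0.02,0,0.008],[0,0,0],0.0918],[[-0.02,0,0.008],[0,0,0],0.0918]]';python3 - <<'E'
from h import *
go(538.3,-302,120,1.366)
z=lambda a,s:cv2.resize(a,None,fx=s,fy=s,interpolation=cv2.INTER_CUBIC)
o=np.zeros((400,800,3),np.uint8)
t=capture("top");s=capture("side")
o[:,:400]=z(t["color"][220:320,400:500,::-1],4)
o[:,400:]=z(s["color"][270:395,315:440,::-1],3.2)
cv2.imwrite("pics/c2.png",o)
E
```

```text
time: 1.77
tool_pos: [524.2, -263.0, 294.0]
tcp_rot: [-3.138, -0.002, 1.366]
contact_force: [0.2, 0.0, 1.0]
grip_width: 91.7
time: 2.1
tool_pos: [520.3, -280.6, 288.5]
tcp_rot: [-3.141, -0.001, 1.37]
contact_force: [-0.5, -0.5, 0.1]
grip_width: 91.6
now 2.1 [ 520.3 -280.6  288.5] [-3.1410e+00 -8.0000e-04  1.3697e+00] w 91.6 F [-0.5 -0.5  0.1]
shift [-0.0174  0.0219  0.0095] turn [-0.0006 -0.0008  0.0037]
```

View pics/c2.png

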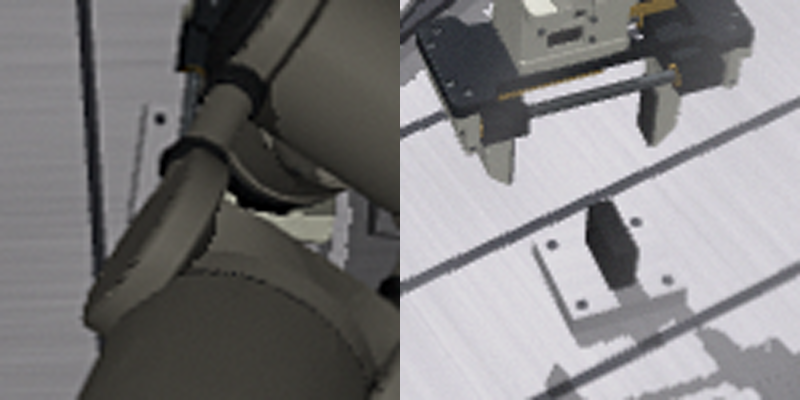

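The side crop shows the jaws straddling the bar line. The plate holes are at crop (552,244), (636,222), (668,281) and (582,305), which gives a second measurement of the cover.

Run:
```python
from h import *
import pickle
s=pickle.load(open("side0.pkl","rb"))
h=ray(s,[(315+(x-399.5)/3.2-.5,270+(y+.5)/3.2-.5) for x,y in [(552,244),(636,222),(668,281),(582,305)]],16)
print(h.round(1),h.mean(0))
d=h[1]+h[2]-h[0]-h[3];e=h[1]+h[0]-h[2]-h[3];print(np.arctan2(d[1],d[0]),np.arctan2(e[1],e[0]))
go(538.3,-302,60,1.366)
```

```text
[[ 516.6 -268.6   16. ]
 [ 575.5 -281.4   16. ]
 [ 564.6 -332.8   16. ]
 [ 505.6 -320.5   16. ]] [ 540.58400066 -300.83674616   16.        ]
-0.20968819830997773 1.3626513007692729
now 2.2 [ 520.5 -280.1  289.2] [3.1409 0.     1.3711] w 92.0 F [-0.3 -0.2 -0.3]
shift [-0.018   0.0217  0.0703] turn [0.0007 0.     0.0051]
```

```bash
python3 -m pendant '[[[-0.018,0.0225,0],[0,0,0.006],0.0918],[[-0.018,0.0225,0.02],[0,0,0.006],0.0918],[[-0.018,0.0225,0.045],[0,0,0.006],0.0918],[[-0.018,0.0225,0.07],[0,0,0.006],0.0918],[[-0.018,0.0225,0.07],[0,0,0.006],0.0918],[[-0.018,0.0225,0.07],[0,0,0.006],0.0918]]'; python3 -c "
from h import *
go(539.5,-301.5,39,1.364)"
```

```text
time: 2.7
tool_pos: [538.9, -302.3, 218.4]
tcp_rot: [-3.14, -0.001, 1.365]
contact_force: [0.2, -0.7, 0.3]
grip_width: 91.5
now 2.7 [ 538.9 -302.3  218.4] [-3.1398e+00 -1.0000e-03  1.3650e+00] w 91.5 F [ 0.2 -0.7  0.3]
shift [0.0009 0.0005 0.0204] turn [-0.0018 -0.001   0.001 ]
```

```bash
python3 -m pendant '[[[0.001,0.0005,0.01],[0,0,0],0.0918],[[0.001,0.0005,0.02],[0,0,0],0.0918],[[0.001,0.0005,0.02],[0,0,0],0.0918],[[0.001,0.0005,0.02],[0,0,0],0.04],[[0.001,0.0005,0.02],[0,0,0],0.0],[[0.001,0.0005,0.02],[0,0,0],0.0],[[0.001,0.0005,0.02],[0,0,0],0.0],[[0.001,0.0005,0.02],[0,0,0],0.0],[[0.001,0.0005,0.02],[0,0,0],0.0],[[0.001,0.0005,0.02],[0,0,0],0.0]]'; python3 -m pendant '[[[0,0,0],[0,0,0],0.0],[[0,0,0],[0,0,0],0.0],[[0,0,0],[0,0,0],0.0],[[0,0,0],[0,0,0],0.0],[[0,0,0],[0,0,0],0.0]]'
```

```text
time: 3.53
tool_pos: [539.6, -302.5, 198.6]
tcp_rot: [3.141, 0.0, 1.364]
contact_force: [0.9, 0.4, -0.8]
grip_width: 49.5
time: 3.95
tool_pos: [539.4, -302.5, 198.5]
tcp_rot: [-3.141, -0.0, 1.364]
contact_force: [-0.9, 0.4, 1.1]
grip_width: 17.8
```

The grip is on the bar at 17.8 mm. I'll lift, and use an enlarged side view to refine the jig's yaw.

```bash
python3 -m pendant '[[[0,0,-0.02],[0,0,0],0.0],[[0,0,-0.05],[0,0,0],0.0],[[0,0,-0.08],[0,0,0],0.0],[[0,0,-0.1],[0,0,0],0.0],[[0,0,-0.1],[0,0,0],0.0],[[0,0,-0.1],[0,0,0],0.0]]'
python3 - <<'E'
from h import *
import pickle
go(509.4,12.3,140,1.881)
c=pickle.load(open("side0.pkl","rb"))["color"][215:305,255:370,::-1]
cv2.imwrite("pics/c3.png",cv2.resize(c,None,fx=6.5,fy=6.5,interpolation=cv2.INTER_CUBIC))
E
```

```text
time: 4.45
tool_pos: [539.5, -302.4, 298.5]
tcp_rot: [3.141, 0.0, 1.364]
contact_force: [0.8, 0.1, -3.3]
grip_width: 18.0
now 4.45 [ 539.5 -302.4  298.5] [3.1406e+00 3.0000e-04 1.3638e+00] w 18.0 F [ 0.8  0.1 -3.3]
shift [ 0.3018 -0.0941 -0.0007] turn [ 0.0009  0.0006 -0.5172]
```

View pics/c3.png

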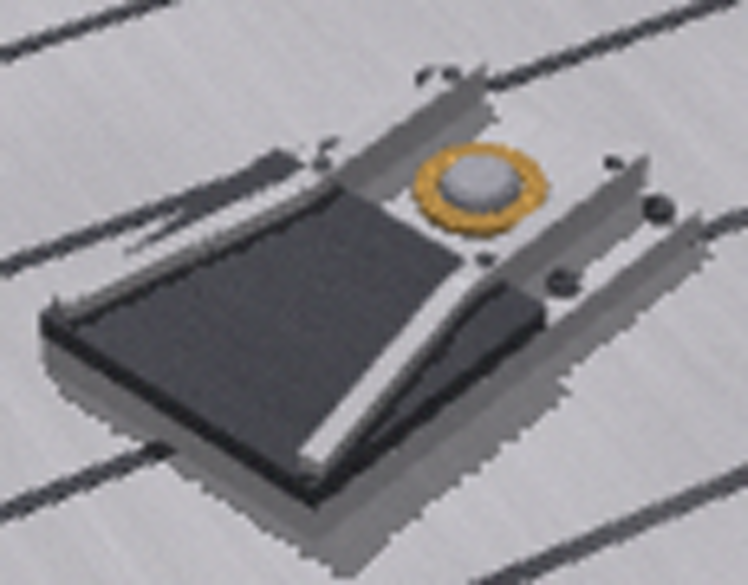

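In the side crop, the near slideway corners are at (42,318) and (315,495), the far right corner at (543,312), and the pin top at (481,183). I'll fit the jig pose over both views.

Run:
```python
from h import *
import pickle
from scipy.optimize import least_squares
c=pickle.load(open("top0.pkl","rb"));s=pickle.load(open("side0.pkl","rb"))
A=np.array([(280+(x+.5)/5-.5,205+(y+.5)/5-.5) for x,y in [(70,263),(320,180),(155,493),(405,408),(167,146),(168,149)]])
B=np.array([(255+(x+.5)/6.5-.5,215+(y+.5)/6.5-.5) for x,y in [(42,318),(315,495),(543,312),(481,183)]])
M=np.array([[-42,70,27],[-42,-70,27],[-170,70,27],[-170,-70,27],[0,0,26],[0,0,20]],float)
def W(p,m):return Ro.from_euler("z",p[2]).apply(m)+[p[0],p[1],0]
f1=lambda p:(proj(c,W(p,M))-A).ravel(); f2=lambda p:(proj(s,W(p,M[[2,3,1,4]]))-B).ravel()
for f in(f1,f2,lambda p:np.r_[f1(p),f2(p)]):
    r=least_squares(f,[621.,48,.31],loss="soft_l1",x_scale=[10,10,.1]);print(r.x,r.fun.round(1))
```

```text
[6.22431567e+02 4.78722814e+01 3.13879302e-01] [-0.4  0.4  0.3 -0.9 -1.1  1.1  0.3 -0.3  0.3  0.   0.2 -0.1]
[6.22755035e+02 4.80158567e+01 3.15285785e-01] [-0.6  0.  -0.1  0.1  0.8  0.2 -0.  -0.5]
[6.22565189e+02 4.79180871e+01 3.14815664e-01] [-0.4  0.3  0.3 -1.  -1.1  1.   0.4 -0.4  0.3 -0.   0.2 -0.2 -0.6  0.1
 -0.2  0.2  0.8  0.2 -0.1 -0.5]
```

```bash
python3 -m pendant '[[[0.02,-0.006,0],[0,0,-0.03],0.0],[[0.055,-0.017,0],[0,0,-0.09],0.0],[[0.09,-0.028,0],[0,0,-0.16],0.0],[[0.125,-0.039,0],[0,0,-0.22],0.0],[[0.16,-0.049,0],[0,0,-0.28],0.0],[[0.195,-0.06,0],[0,0,-0.34],0.0],[[0.23,-0.071,0],[0,0,-0.4],0.0],[[0.265,-0.082,0],[0,0,-0.46],0.0],[[0.29,-0.09,0],[0,0,-0.522],0.0],[[0.3,-0.093,0],[0,0,-0.522],0.0]]';python3 -m pendant '[[[0,0,0],[0,0,0],0.0],[[0,0,0],[0,0,0],0.0],[[0,0,0],[0,0,0],0.0],[[0,0,0],[0,0,0],0.0]]'
python3 - <<'E'
from h import *
go(510.3,11.3,66,1.886)
s=capture("side")
cv2.imwrite("pics/s4.png",cv2.resize(s["color"][140:320,200:440,::-1],None,fx=3.3,fy=3.3,interpolation=cv2.INTER_CUBIC))
E
```

```text
time: 5.28
tool_pos: [508.6, 13.5, 296.1]
tcp_rot: [-3.137, -0.003, 1.891]
contact_force: [-0.9, -0.0, -3.1]
grip_width: 18.0
time: 5.62
tool_pos: [510.3, 8.9, 297.9]
tcp_rot: [-3.141, -0.0, 1.884]
contact_force: [0.9, -0.0, -2.9]
grip_width: 17.4
now 5.6167 [510.3   8.9 297.9] [-3.1408e+00 -1.0000e-04  1.8836e+00] w 17.4 F [ 0.9 -0.  -2.9]
shift [0.0022 0.0008 0.0729] turn [-0.0008 -0.0001 -0.0024]
```

View pics/s4.png

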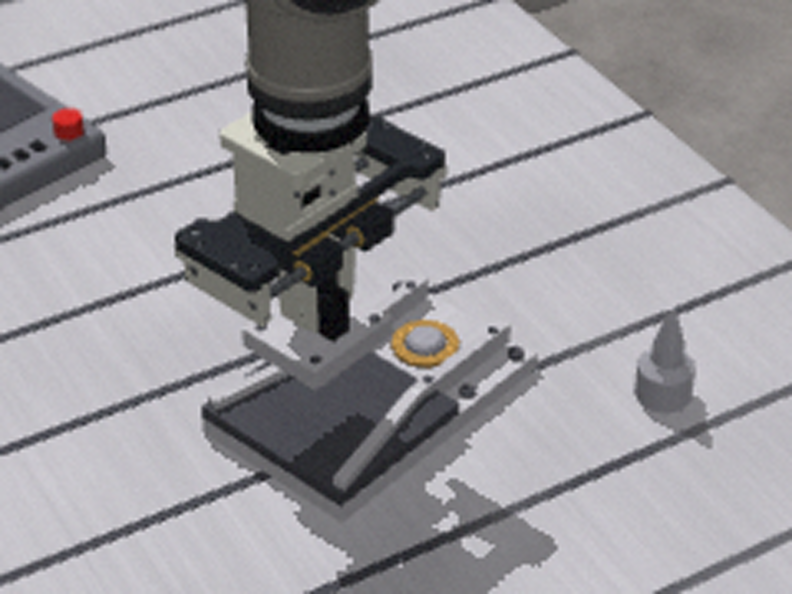

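```bash
python3 -m pendant '[[[0.0013,0.0005,0.02],[0,0,-0.0024],0.0],[[0.0013,0.0005,0.04],[0,0,-0.0024],0.0],[[0.0013,0.0005,0.055],[0,0,-0.0024],0.0],[[0.0013,0.0005,0.065],[0,0,-0.0024],0.0],[[0.0013,0.0005,0.068],[0,0,-0.0024],0.0],[[0.0013,0.0005,0.07],[0,0,-0.0024],0.0],[[0.0013,0.0005,0.0715],[0,0,-0.0024],0.0],[[0.0013,0.0005,0.0725],[0,0,-0.0024],0.0],[[0.0013,0.0005,0.073],[0,0,-0.0024],0.0],[[0.0013,0.0005,0.073],[0,0,-0.0024],0.0]]';python3 - <<'E'
from h import *
go(510.3,11.3,66,1.886)
s=capture("side")
go(510.3,11.3,66,1.886)
cv2.imwrite("pics/s5.png",cv2.resize(s["color"][205:305,250:370,::-1],None,fx=6,fy=6,interpolation=cv2.INTER_CUBIC))
E
```

```text
time: 6.5
tool_pos: [510.4, 11.6, 226.0]
tcp_rot: [3.141, 0.0, 1.888]
contact_force: [0.1, -0.6, -2.7]
grip_width: 18.1
now 6.5 [510.4  11.6 226. ] [3.1407e+00 4.0000e-04 1.8883e+00] w 18.1 F [ 0.1 -0.6 -2.7]
shift [-0.0002 -0.0002  0.001 ] turn [0.0009 0.0004 0.0023]
now 6.55 [510.4  11.6 226. ] [3.1407e+00 4.0000e-04 1.8883e+00] w 18.1 F [ 0.1 -0.8 -4.7]
shift [-0.0003 -0.0002  0.001 ] turn [0.0009 0.0004 0.0023]
```

View pics/s5.png

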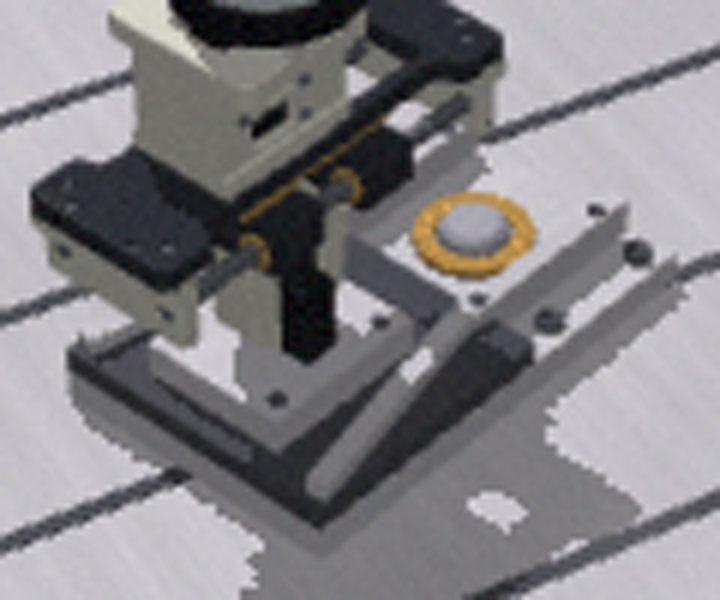

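Two right-hand plate holes show at crop (278,398) and (381,322). I'll use them to get the cover's position in the jig frame.

Run:
```python
from h import *
import pickle
s=pickle.load(open("side0.pkl","rb"))
h=ray(s,[(250+(x+.5)/6-.5,205+(y+.5)/6-.5) for x,y in [(278,398),(381,322)]],43.5)
j=Ro.from_euler("z",-.315).apply(h-[622.5,47.9,0]);print(j, "yaw rel",np.arctan2(j[1,1]-j[0,1],j[1,0]-j[0,0]),"centre",j.mean(0)+[0,26.2,0])
```

```text
[[-144.22671635  -24.39950313   43.5       ]
 [ -84.70054063  -24.66289879   43.5       ]] yaw rel -0.004424842255096106 centre [-114.46362849    1.66879904   43.5       ]
```

```bash
python3 -m pendant '[[[0,0,0.0005],[0,0,-0.001],0.0],[[0,0,0.001],[0,0,-0.001],0.0],[[0,0,0.0015],[0,0,-0.001],0.0],[[0,0,0.0015],[0,0,-0.001],0.0]]'
```

```text
time: 6.88
tool_pos: [510.4, 11.6, 225.4]
tcp_rot: [3.14, 0.001, 1.889]
contact_force: [-4.0, 0.7, 8.7]
grip_width: 18.0
```

```bash
python3 -m pendant '[[[-0.0005,0.003,0],[0,0,0.002],0.0],[[-0.0012,0.008,0],[0,0,0.002],0.0],[[-0.0012,0.013,0],[0,0,0.002],0.0],[[-0.0012,0.018,0],[0,0,0.002],0.0],[[-0.0012,0.023,0],[0,0,0.002],0.0],[[-0.0012,0.028,0],[0,0,0.002],0.0],[[-0.0012,0.033,0],[0,0,0.002],0.0],[[-0.0012,0.038,0],[0,0,0.002],0.0]]';python3 -m pendant '[[[0,0.005,0],[0,0,0],0.0],[[0,0.01,0],[0,0,0],0.0],[[0,0.015,0],[0,0,0],0.0]]'; python3 -c "
from h import *
go(622.5,47.9,66,1.886)"
```

```text
time: 7.55
tool_pos: [545.9, 22.4, 225.4]
tcp_rot: [-3.139, -0.001, 1.888]
contact_force: [-9.6, -1.9, 13.5]
grip_width: 17.7
time: 7.8
tool_pos: [560.0, 27.0, 225.4]
tcp_rot: [-3.139, -0.001, 1.888]
contact_force: [-9.9, -1.7, 13.8]
grip_width: 17.7
now 7.8 [560.   27.  225.4] [-3.1387e+00 -5.0000e-04  1.8876e+00] w 17.7 F [-9.9 -1.7 13.8]
shift [0.0004 0.0659 0.0002] turn [-0.0029 -0.0005  0.0016]
```

```bash
python3 -m pendant '[[[0,0.004,-0.0002],[0,0,0.001],0.0],[[0,0.009,-0.0002],[0,0,0.001],0.0],[[0,0.014,-0.0002],[0,0,0.001],0.0],[[0,0.019,-0.0002],[0,0,0.001],0.0],[[0,0.024,-0.0002],[0,0,0.001],0.0],[[0,0.029,-0.0002],[0,0,0.001],0.0],[[0,0.034,-0.0002],[0,0,0.001],0.0],[[0,0.039,-0.0002],[0,0,0.001],0.0],[[0,0.044,-0.0002],[0,0,0.001],0.0],[[0,0.048,-0.0002],[0,0,0.001],0.0]]';python3 -m pendant '[[[0,0.003,0],[0,0,0],0.0],[[0,0.006,0],[0,0,0],0.0]]'
python3 - <<'E'
from h import *
go(622.5,47.9,66,1.886)
s=capture("side")
cv2.imwrite("pics/s6.png",cv2.resize(s["color"][200:300,255:375,::-1],None,fx=6,fy=6,interpolation=cv2.INTER_CUBIC))
E
```

```text
time: 8.63
tool_pos: [605.8, 42.0, 225.2]
tcp_rot: [-3.138, -0.001, 1.887]
contact_force: [-7.8, -0.8, 9.0]
grip_width: 17.9
time: 8.8
tool_pos: [611.4, 43.8, 225.2]
tcp_rot: [-3.138, -0.001, 1.887]
contact_force: [-7.3, -1.1, 7.8]
grip_width: 18.2
now 8.8 [611.4  43.8 225.2] [-3.1380e+00 -7.0000e-04  1.8867e+00] w 18.2 F [-7.3 -1.1  7.8]
shift [0.0004 0.0118 0.0001] turn [-0.0036 -0.0007  0.0007]
```

View pics/s6.png

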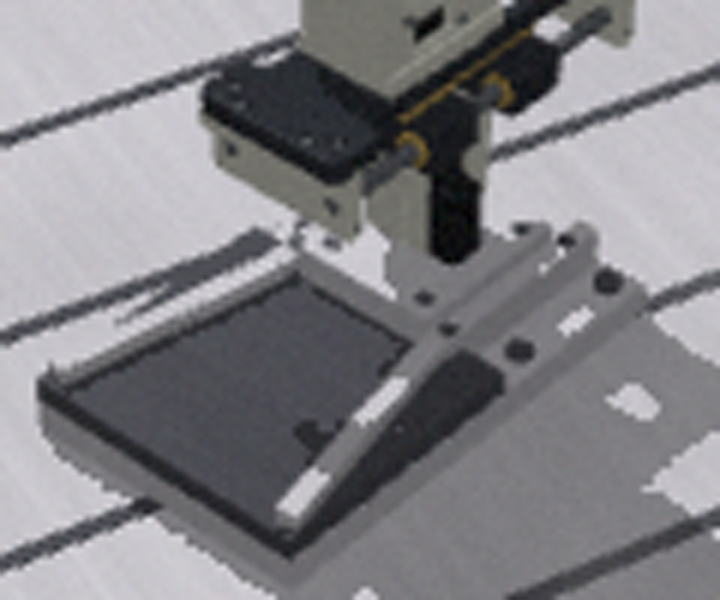

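The cover sits flat in the channel between the fences, its bar about 12 mm short of the pin. I'll creep on.

```bash
python3 -m pendant '[[[0,0.002,0],[0,0,0],0.0],[[0,0.004,0],[0,0,0],0.0],[[0,0.006,0],[0,0,0],0.0],[[0,0.008,0],[0,0,0],0.0],[[0,0.009,0],[0,0,0],0.0],[[0,0.0095,0],[0,0,0],0.0]]';python3 -m pendant '[[[0,0.0005,0],[0,0,0],0.0],[[0,0.001,0],[0,0,0],0.0],[[0,0.0015,0],[0,0,0],0.0],[[0,0.0015,0.0003],[0,0,0],0.0]]'; python3 -c "
from h import *
go(622.5,47.9,66,1.886)"
```

```text
time: 9.35
tool_pos: [620.4, 46.8, 225.1]
tcp_rot: [-3.138, -0.001, 1.887]
contact_force: [-6.8, -0.9, 7.9]
grip_width: 18.0
time: 9.68
tool_pos: [622.6, 47.4, 224.0]
tcp_rot: [-3.141, -0.001, 1.886]
contact_force: [-0.7, 0.7, -3.0]
grip_width: 18.0
now 9.6833 [622.6  47.4 224. ] [-3.1415e+00 -6.0000e-04  1.8862e+00] w 18.0 F [-0.7  0.7 -3. ]
shift [ 0.0004  0.0001 -0.001 ] turn [-0.0001 -0.0006  0.0002]
```

It has dropped off the slideway with the force released. Now I'll lower it onto the pin.

```bash
python3 -m pendant '[[[0,0,0.001],[0,0,0],0.0],[[0,0,0.002],[0,0,0],0.0],[[0,0,0.003],[0,0,0],0.0],[[0,0,0.003],[0,0,0],0.0]]'; python3 -c "
from h import *
go(622.5,47.9,55.5,1.886)"
```

```text
time: 10.02
tool_pos: [622.8, 47.6, 220.7]
tcp_rot: [3.141, -0.001, 1.886]
contact_force: [-0.9, 5.3, -3.0]
grip_width: 18.2
now 10.0167 [622.8  47.6 220.7] [ 3.1411e+00 -9.0000e-04  1.8860e+00] w 18.2 F [-0.9  5.3 -3. ]
shift [ 0.0003 -0.0002  0.0062] turn [ 0.0005 -0.0009 -0.    ]
```

```bash
python3 -m pendant '[[[0.0004,0,0.001],[0,0,0],0.0],[[0.0004,0,0.002],[0,0,0],0.0],[[0.0004,0,0.002],[0,0,0],0.0],[[0.0004,0,0.002],[0,0,0],0.0]]';python3 -m pendant '[[[0,0,0.001],[0,0,0],0.0],[[0,0,0.002],[0,0,0],0.0],[[0,0,0.003],[0,0,0],0.0],[[0,0,0.0035],[0,0,0],0.0],[[0,0,0.004],[0,0,0],0.0],[[0,0,0.004],[0,0,0],0.0]]'
```

```text
time: 10.35
tool_pos: [622.7, 47.9, 218.6]
tcp_rot: [3.141, -0.001, 1.886]
contact_force: [-0.6, 5.3, -3.7]
grip_width: 18.2
time: 10.85
tool_pos: [622.6, 48.0, 216.4]
tcp_rot: [3.141, -0.0, 1.886]
contact_force: [-3.6, 6.1, 7.1]
grip_width: 17.7
```

```bash
python3 -m pendant '[[[0,0,0.001],[0,0,0],0.0],[[0,0,0.0015],[0,0,0],0.0],[[0,0,0.002],[0,0,0],0.0],[[0,0,0.0025],[0,0,0],0.0],[[0,0,0.0025],[0,0,0],0.0]]';python3 -m pendant '[[[0,0,0.0005],[0,0,0],0.0],[[0,0,0.001],[0,0,0],0.0],[[0,0,0.001],[0,0,0],0.0],[[0,0,0.001],[0,0,0],0.0]]'
```

```text
time: 11.27
tool_pos: [622.6, 48.0, 214.5]
tcp_rot: [3.14, -0.0, 1.886]
contact_force: [-5.9, 5.7, 12.3]
grip_width: 17.7
time: 11.6
tool_pos: [622.5, 48.0, 214.4]
tcp_rot: [3.14, 0.0, 1.886]
contact_force: [-7.9, 6.1, 18.4]
grip_width: 17.6
```

The TCP stalled at 214.4, where seated is 198.5 + 16 = 214.5, and the force rose to 18 N, so the cover is home. I'll take a last look.

```bash
python3 -m pendant '[[[0,0,0],[0,0,0],0.0],[[0,0,0],[0,0,0],0.0],[[0,0,0],[0,0,0],0.0],[[0,0,0],[0,0,0],0.0],[[0,0,0],[0,0,0],0.0],[[0,0,0],[0,0,0],0.0]]'
python3 - <<'E'
from h import *
s=capture("side")
cv2.imwrite("pics/s7.png",cv2.resize(s["color"][190:300,255:415,::-1],None,fx=5,fy=5,interpolation=cv2.INTER_CUBIC))
E
```

```text
time: 12.1
tool_pos: [622.5, 48.0, 214.4]
tcp_rot: [3.14, 0.0, 1.887]
contact_force: [-7.9, 5.1, 17.5]
grip_width: 17.8
```

View pics/s7.png

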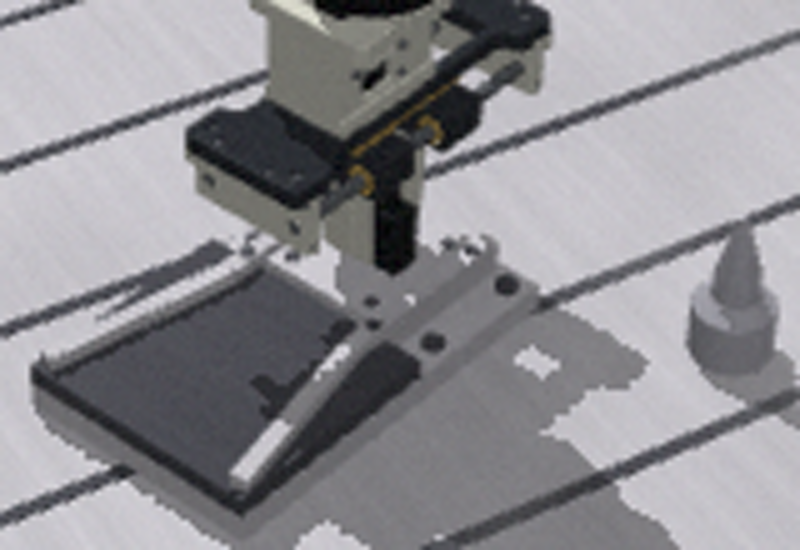

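The plate has sunk between the fences, with its hole at about (371,301) now down near fence-top level. The cone stands undisturbed at (735,300). The press is holding steady, so I'm handing in.

```bash
python3 -c "
from plant import close_job
print(close_job())"
```

```text
the job is handed in; nothing more can be done
None
```

I gripped the cover by its bar, laid it on the flared end of the slideway about 116 mm short of the pin, and slid it along the channel under a light press. It dropped over the pin, and I pressed it home and handed the job in at about 12 s with the press and grip still on. `close_job()` reports no verdict.

**Last checks:**
- **Position:** the TCP was at (622.5, 48.0) mm, against a fitted pin position of (622.5, 47.9).
- **Yaw:** the tool was at 1.887 rad, against 1.886 wanted.
- **Height:** the TCP stalled at 214.4 mm, where a fully seated cover should give 214.5. This assumes the bar did not slip in the grip.
- **Press and grip:** the upward force held at about 17.5 N and the fingers read 17.8 mm, closed on the bar.
- **Picture:** the last side view shows the cover sunk between the fences and the cone undisturbed. That crop did not cover the pendant or the pocketed plate, and the arm's path did not go near either.

**Not confirmed:**
- The collar's travel and the cover's exact pose were inferred from the arm, not measured directly.
- About 5–8 N of sideways force remained on the tool at the end.
- On the slideway, the picture put the cover about 3 mm further along than the arm's own reading. I judged that to be within pixel accuracy.

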